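# Dispense one choke and slide it to the blue spot

### The job

Press the feeder's black plunger all the way down once, so that a single yellow choke comes out of the magazine, and let the plunger spring back up. Then nudge that choke across the bench with your fingertips until it lies wholly on the blue round spot. Do not pick the choke up or tip it over, keep the other chokes in the feeder, leave the circuit board, jar and screwdriver where they are, and finish clear of everything.

Things in the scene. Friction and masses are not known exactly. Their poses are not given: they have to be found in the camera images.
- feeder: Feeder fixed to the bench. Origin on the bench under the centre of its clear magazine; x is the way it ejects, z up. Magazine 36 mm square outside, 28 inside, 44 high, open top; 13 mm high slot at the foot of its +x face, 18 mm from the origin. Blue housing x -90 to -18, y +/-24 mm, 46 high, with a 5 mm high foot flange out to y +/-40 mm; the plunger stands on it at x -56 mm.
- plunger_top (a point): Centre of the top face of the black plunger cap: a round cap of 32 mm diameter, 10 mm thick, on a thin steel stem; its top stands 88 mm above the bench at rest and moves straight down as it is pressed.
- plunger (a joint): Plunger depth in m: 0 up (at rest), 0.030 fully down on a stop. It drives a hidden steel pusher, 2 times as far, that slides the lowest choke out of the slot. A spring (about 2 N to start, 5 N fully down) brings both back when released, and the next choke drops down: a second press would eject a second choke.
- outlet (a point): Fixed point of the feeder, 59 mm from its origin along its x and 5 mm above the bench: where the centre of the ejected choke comes to rest after a slow full press (28 mm clear of the slot face; a quick press may throw it a little further).
- choke: The lowest yellow choke in the magazine, the one that will be ejected: a flat puck of 26 mm diameter, 10 mm thick, about 20 g, with a black centre. Origin at its centre, 5 mm above the bench, z along its axis. It slides flat on the bench when pushed at its side.
- choke1: Second choke of the stack, same size, origin at its centre; stays in the magazine.
- choke2: Third choke of the stack, same size, origin at its centre; stays in the magazine.
- choke3: Top choke of the stack, same size, origin at its centre; stays in the magazine.
- blue_pad: Flat blue round spot on the bench, 80 mm diameter, about 1 mm thick and only a marking (nothing catches on it): where the choke must go. Origin at its centre on the bench. It may be on the left or the right.
- red_pad: Flat red round spot of the same size, a marking for rejects: not wanted here. Origin at its centre on the bench.
- board: Loose green circuit board, 100 x 70 mm, up to 17 mm high with its parts, bystander. Origin at the centre of its underside, x along its length.
- jar: Loose small jar with a white cap, 44 mm diameter, 55 mm high, bystander. Origin at the centre of its underside.
- screwdriver: Loose screwdriver, 160 mm long, lying crosswise beyond the work, up to 26 mm high, bystander. Origin on the bench below the middle of its length; its x axis runs along it from handle to tip.
Things that resemble listed ones, but are neither listed nor needed, are in the scene too. What is meant by the feeder is not brown, and is the smaller of those in its own colour.

How it is judged:
By the outcome, as a careful person would: the job done as asked, in the order asked, and still so for the second after the job is handed in, with the robot touching nothing.
It also fails if it takes over 48 s, if anything falls off the work surface, if the arm or the gripper's body presses on something with over 40 N, if the wrist force passes 120 N, or if a joint passes its speed limit or range.

### The arm

A 7-joint arm with a two-finger parallel gripper is mounted at the origin on the work surface. World frame = base frame: x ahead of the robot, y to its left, z up, the work surface at z = 0. Lengths are in m, angles in degrees, forces in N, time in s.
With the tool pointing down it reaches from about 0.35 to 0.9 m from the base axis. Payload 19.9 kg.
Tool frame: the origin (TCP) lies midway between the tips of the shut fingers; the grasp point (between the pads) lies 19 mm behind it; z points along the fingers, y is the direction in which the jaws open and shut (so a half turn about z gives the same grasp; the last joint's range is limited). The gripper opens to 94 mm and grips with 3 to 60 N. Pads are 16 mm wide; open, the fingers measure 119 mm over their backs; the gripper's body (75 mm by 177 mm) begins 78 mm behind the grasp point.
Start: joints at [73.425, 23.915, -0.59, 92.452, 0.269, 63.638, -3.037], TCP at [0.153, -0.606, 0.205] pointing down, gripper open.
Joint ranges: [-161.28, 161.28], [-22.2, 115.67], [-73.04, 71.86], [3.21, 147.25], [-68.34, 248.33], [10.77, 114.83], [-161.83, 161.83]. Speed limits (degrees/s): [108.29, 108.29, 136.94, 136.94, 172.46, 172.46, 172.46].

### API

Orientations are given as a 3x3 rotation matrix whose columns are the frame's x, y, z axes.
In Python, from workcell import env gives the robot as it stands.
- The arm moves only by the tool step_arm, never from a script. Its argument "commands" is a list of rows, each an object with "turn": the turn, a rotation vector about the tool's x, y, z in degrees, a list of three; "slide": the shift along the tool's x, y, z in m, a list of three; "fingers": the closure, from 0 (fully open) to 1 (shut). A call has 1 to 20 rows; each row is the pose to reach, as a shift and turn from the pose commanded when the call began, along the tool's axes at that moment; what a row does not reach only later rows make up. A row lasts 1/12 s, in which the tool goes at most 41.7 mm and 7.16 degrees, less where a joint would pass 70% of its speed; a pose out of reach is approached as far as the arm can. A call with a gripper value outside its range is refused whole. The fingers move at their own pace and stop on an object; the grip force is fixed at half the most. Time passes only in rows, so rows that repeat a pose let the fingers close. It gives the time, the measured TCP pose, the force and the opening at its end, in the units of the state.
- env.read_state(): the state, without advancing time (a new reading comes with each control period).
- env.read_camera(name): name is "scene" or "top" or "wrist"; returns the picture (480x640x3 uint8, red, green, blue); there is no depth.
- env.get_calibration(name): a dict with "fx", "fy", "cx", "cy" (pixels), "camera_from_world" (4x4, takes a point from world to camera coordinates); the wrist camera has in their place "mount" (4x4, takes a point from camera to tool coordinates, whose origin is the TCP and whose axes are the flange's). Camera axes: x right, y up, looking along -z (the intrinsics and any distortion apply to the point x, -y, -z); pixel columns grow to the right and rows downward; lengths in m; the calibration is good to about 2 mm. The wrist camera is an equidistant fisheye: a pixel r from the principal point sees the ray r / f radians off the axis. A picture is of the moment at which its call begins: read the wrist's pose just before it. get_calibration takes no time and is no camera call.
- env.close_job(): hands the job in, once; it reports no verdict.
The state is a dict: "time": time; "qpos": joint angles; "qvel": joint speeds; "joint_torque": joint torques, N m; "tool_pos": TCP position; "ee_rot": TCP orientation; "wrist_force": force on the tool from outside, world axes, zero at the start; "torque": the same for the moment, N m; "finger_gap": finger opening in m.
Only numpy, scipy, OpenCV 4.12 (cv2) and the standard library are available. Lean on these libraries where they do the work, as an engineer would, in place of code of your own. Each camera call takes 0.05 s, during which the arm holds its last target.

## Working session

There is one attempt and no reset: what is moved stays moved. The work goes in short steps, Python scripts to look and compute and a tool call to move; the robot and the scene stay as the last step left them, time stands still between calls to the robot, and variables do not carry over. Pictures are saved under pics/ and viewed, and the job is handed in when it is done.

Besides the shell and the picture viewer there is one more tool, called after ">>>" as a command line: name --argument value ..., lists and objects as JSON in quotes. step_arm: Moves the arm, as the interface text tells. Its arguments: {"type":"object","properties":{"commands":{"type":"array"}},"required":["commands"]}

```bash
ls; mkdir -p pics
cat > h.py <<'E'
import numpy as np, cv2
from workcell import env
def snap(n,f):
    im=env.read_camera(n); cv2.imwrite('pics/'+f,im[:,:,::-1]); return im
E
python3 - <<'E'
from h import *
s=env.read_state(); print(s)
snap('scene','s0.png'); snap('top','t0.png')
for n in('scene','top','wrist'): print(n,env.get_calibration(n))
E
```

```text
pics
{'time': 0.0, 'qpos': array([73.42441654, 23.94824985, -0.591563  , 92.48543295,  0.26999019,
       63.6381489 , -3.03550404]), 'qvel': array([-0.06481316,  0.02729544,  0.04132043, -0.00308952, -0.06290732,
        0.03496319,  0.09205042]), 'joint_torque': array([ 5.18761499e-04, -8.51232791e+01,  6.40123151e-01, -4.25994551e+01,
       -4.86636360e-02,  1.84908818e-02,  1.38478822e-04]), 'tool_pos': array([ 0.15319732, -0.60554195,  0.20482357]), 'ee_rot': array([[ 9.69441467e-01,  2.45322416e-01, -3.91790847e-04],
       [ 2.45322711e-01, -9.69440771e-01,  1.16582490e-03],
       [-9.38150396e-05, -1.22631419e-03, -9.99999244e-01]]), 'wrist_force': array([0.27817897, 0.03634371, 0.06917869]), 'torque': array([ 0.02560534, -0.01420966,  0.02234206]), 'finger_gap': 0.09376537151846986}
scene {'fx': 602.9734334992016, 'fy': 602.9734334992016, 'cx': 315.7989153094367, 'cy': 239.3113434041753, 'camera_from_world': array([[-8.48112295e-02,  9.96395608e-01,  1.68770745e-03,
         6.54448554e-02],
       [-5.91856297e-01, -5.17401120e-02,  8.04381181e-01,
         3.04101004e-01
[... 404 characters left out ...]
79e-01, -1.67136150e-03,  1.01610260e-01,
        -6.32261646e-01],
       [-1.01622884e-01, -2.10579451e-02,  9.94600097e-01,
        -8.67218676e-01],
       [ 0.00000000e+00,  0.00000000e+00,  0.00000000e+00,
         1.00000000e+00]])}
wrist {'fx': 371.64829954431775, 'fy': 371.64829954431775, 'cx': 315.74406937793447, 'cy': 239.3642783680954, 'mount': array([[ 8.66853110e-04,  9.64540837e-01,  2.63932232e-01,
         7.66376455e-02],
       [ 9.99999573e-01, -9.20954306e-04,  8.12530438e-05,
         3.78549571e-04],
       [ 3.21441404e-04,  2.63932048e-01, -9.64541223e-01,
        -1.78412604e-01],
       [ 0.00000000e+00,  0.00000000e+00,  0.00000000e+00,
         1.00000000e+00]])}
```

View pics/s0.png

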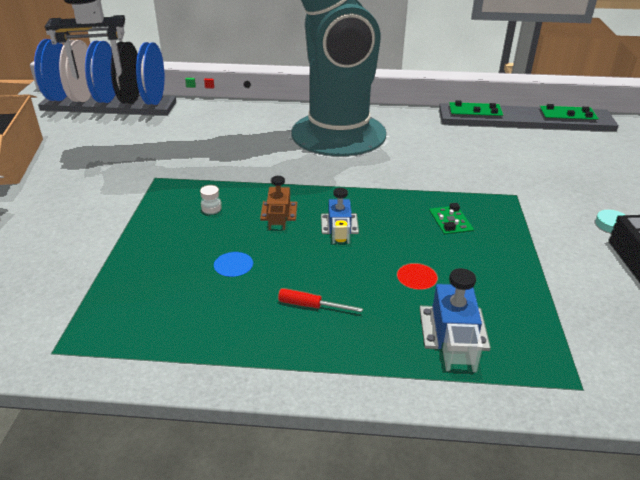

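View pics/t0.png

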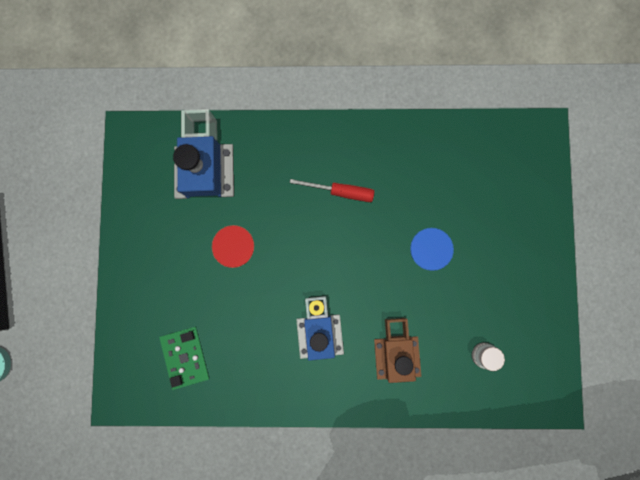

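The top view shows three lookalike feeders: a large blue one at (197,160), a small blue one with yellow chokes at (319,335) and a brown one at (400,360). I choose the small blue one. The blue pad is at (432,249), and the red pad at (233,246) is not wanted. Next is a close crop and measurement.

```bash
cat >> h.py <<'E'
def cal(n): return env.get_calibration(n)
def proj(n,P):
    c=cal(n);M=c['camera_from_world'];q=(M[:3,:3]@np.atleast_2d(P).T).T+M[:3,3]
    return np.c_[c['cx']+c['fx']*q[:,0]/-q[:,2], c['cy']-c['fy']*q[:,1]/-q[:,2]]
def unproj(n,uv,z):
    c=cal(n);M=c['camera_from_world'];R=M[:3,:3];o=-R.T@M[:3,3]
    d=R.T@np.array([(uv[0]-c['cx'])/c['fx'],-(uv[1]-c['cy'])/c['fy'],-1]); return o+d*(z-o[2])/d[2]
def blob(im,cond,box):
    x0,y0,x1,y1=box; m=np.zeros(im.shape[:2],np.uint8); a=im.astype(int)
    m[y0:y1,x0:x1]=cond(a[...,0],a[...,1],a[...,2])[y0:y1,x0:x1]
    n,l,st,ce=cv2.connectedComponentsWithStats(m); i=1+np.argmax(st[1:,4]); return ce[i],st[i]
E
python3 - <<'E'
from h import *
t=cv2.imread('pics/t0.png')[:,:,::-1]; s=cv2.imread('pics/s0.png')[:,:,::-1]
blue=lambda r,g,b:(b>130)&(b>r+60)&(b>g+50)
dark=lambda r,g,b:(r<60)&(g<60)&(b<60)
yel=lambda r,g,b:(r>150)&(g>120)&(b<110)
red=lambda r,g,b:(r>130)&(g<80)
for n,im,B in(('top',t,dict(pad=(400,210,470,290),cap=(305,328,334,356),yel=(300,290,335,325),jar=(0,0,1,1))),('scene',s,dict(pad=(205,240,260,285),cap=(325,183,355,203),yel=(330,215,352,245)))):
    for k,c,z in(('pad',blue,.001),('cap',dark,.086),('yel',yel,.04)):
        ce,st=blob(im,c,B[k]); print(n,k,ce.round(1),st,unproj(n,ce,z).round(4))
r=blob(t,red,(205,210,265,280)); print('red',unproj('top',r[0],.001))
for k,p,z in(('jar',(489,357),.055),('board',(184,358),.005),('sd tip',(291,181),.01),('sd end',(373,194),.013)): print(k,unproj('top',p,z).round(3))
a=cv2.resize(t[280:380,280:440],None,fx=5,fy=5,interpolation=cv2.INTER_CUBIC)
cv2.imwrite('pics/tc.png',a[:,:,::-1]);a=cv2.resize(s[170:260,250:370],None,fx=6,fy=6,interpolation=cv2.INTER_CUBIC)
cv2.imwrite('pics/sc.png',a[:,:,::-1])
E
```

```text
top pad [431.6 248.7] [ 411  228   42   42 1406] [ 0.6188 -0.1841  0.001 ]
top cap [318.9 341.1] [310 333  18  18 196] [0.4555 0.0257 0.086 ]
top yel [316.1 307.3] [309 300  15  15 157] [0.5105 0.0321 0.04  ]
scene pad [233.  263.8] [214 252  39  25 762] [ 0.6166 -0.1849  0.001 ]
scene cap [340.  192.6] [334 188  13  10 114] [0.4571 0.0258 0.086 ]
scene yel [340.7 234.6] [336 228  10  14  93] [0.5486 0.0333 0.04  ]
red [0.62433519 0.19252478 0.001     ]
jar [ 0.426 -0.268  0.055]
board [0.416 0.278 0.005]
sd tip [0.748 0.081 0.01 ]
sd end [ 0.721 -0.074  0.013]
```

View pics/tc.png

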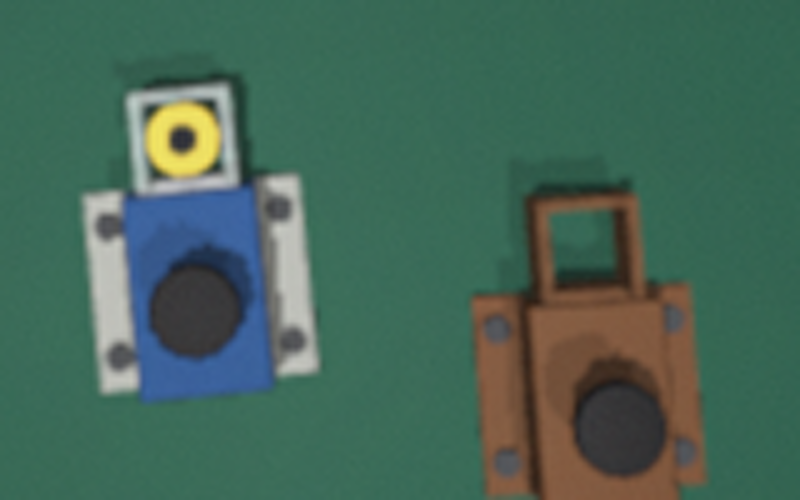

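View pics/sc.png

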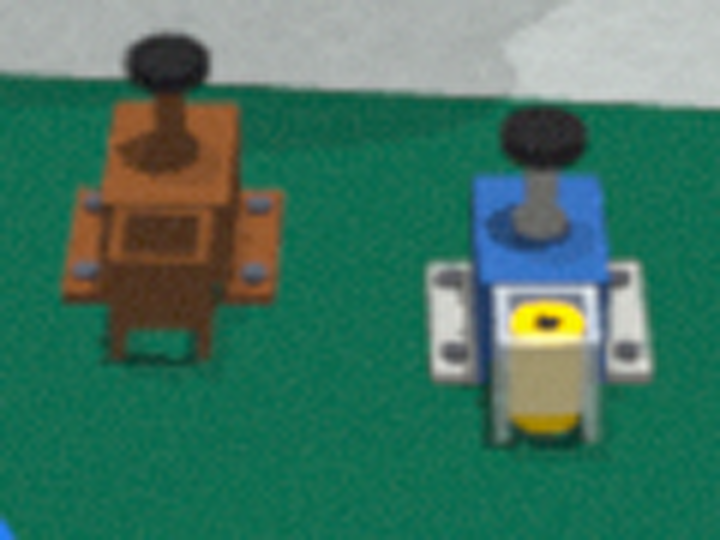

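The crop confirms the choice: the small blue feeder has yellow chokes visible in a clear magazine. The blue pad is at about (0.618,-0.185), the cap at (0.456,0.026), and the feeder yaw is about 5 to 6°. Next I work out the move numbers.

```bash
cat >> h.py <<'E'
from scipy.spatial.transform import Rotation as Ro
def go(target,xdir=None):
    s=env.read_state();R=s['ee_rot'];p=s['tool_pos']
    sl=R.T@(np.array(target)-p)
    if xdir is None: tu=np.zeros(3)
    else:
        a=np.radians(xdir);x=np.array([np.cos(a),np.sin(a),0]);z=np.array([0,0,-1.]);Rt=np.c_[x,np.cross(z,x),z]
        tu=Ro.from_matrix(R.T@Rt).as_rotvec(degrees=True)
    print('t',round(s['time'],2),'pos',p.round(4),'F',s['wrist_force'].round(1),'gap',round(s['finger_gap'],4),'slide',sl.round(4),'turn',tu.round(2))
E
python3 - <<'E'
from h import *
go((.4563,.0258,.115),5)
E
```

```text
t 0.1 pos [ 0.1532 -0.6056  0.2049] F [-0.1 -0.3  0. ] gap 0.0941 slide [ 0.4487 -0.5377  0.0905] turn [-0.06  0.01  9.2 ]
```

>>> step_arm --commands '[{"slide":[0.449,-0.538,0.0],"turn":[0,0,9],"fingers":1},{"slide":[0.449,-0.538,0.0],"turn":[0,0,9],"fingers":1},{"slide":[0.449,-0.538,0.0],"turn":[0,0,9],"fingers":1},{"slide":[0.449,-0.538,0.0],"turn":[0,0,9],"fingers":1},{"slide":[0.449,-0.538,0.0],"turn":[0,0,9],"fingers":1},{"slide":[0.449,-0.538,0.0],"turn":[0,0,9],"fingers":1},{"slide":[0.449,-0.538,0.0],"turn":[0,0,9],"fingers":1},{"slide":[0.449,-0.538,0.0],"turn":[0,0,9],"fingers":1},{"slide":[0.449,-0.538,0.0],"turn":[0,0,9],"fingers":1},{"slide":[0.449,-0.538,0.0],"turn":[0,0,9],"fingers":1},{"slide":[0.449,-0.538,0.0],"turn":[0,0,9],"fingers":1},{"slide":[0.449,-0.538,0.0],"turn":[0,0,9],"fingers":1},{"slide":[0.449,-0.538,0.0],"turn":[0,0,9],"fingers":1},{"slide":[0.449,-0.538,0.0],"turn":[0,0,9],"fingers":1},{"slide":[0.449,-0.538,0.0],"turn":[0,0,9],"fingers":1},{"slide":[0.449,-0.538,0.0],"turn":[0,0,9],"fingers":1},{"slide":[0.449,-0.538,0.0],"turn":[0,0,9],"fingers":1},{"slide":[0.449,-0.538,0.0],"turn":[0,0,9],"fingers":1},{"slide":[0.449,-0.538,0.0],"turn":[0,0,9],"fingers":1},{"slide":[0.449,-0.538,0.0],"turn":[0,0,9],"fingers":1}]'

```text
time: 1.77
tool_pos: [0.4562, 0.0253, 0.2051]
ee_rot: [[0.996, 0.091, -0.001], [0.091, -0.996, -0.0], [-0.001, -0.0, -1.0]]
wrist_force: [0.2, -0.4, 0.3]
finger_gap: 0.0002
```

>>> step_arm --commands '[{"slide":[0,0,0.04],"turn":[0,0,0],"fingers":1},{"slide":[0,0,0.08],"turn":[0,0,0],"fingers":1},{"slide":[0,0,0.105],"turn":[0,0,0],"fingers":1},{"slide":[0,0,0.105],"turn":[0,0,0],"fingers":1},{"slide":[0,0,0.105],"turn":[0,0,0],"fingers":1}]'

```text
time: 2.18
tool_pos: [0.4559, 0.025, 0.1004]
ee_rot: [[0.996, 0.089, -0.002], [0.089, -0.996, 0.0], [-0.002, -0.0, -1.0]]
wrist_force: [0.8, 0.2, 0.6]
finger_gap: 0.0004
```

Run:
```python
from h import *
go((.4563,.0258,.060))
snap('wrist','w1.png');s=snap('scene','s1.png')
cv2.imwrite('pics/s1c.png',cv2.resize(s[120:270,250:450],None,fx=4,fy=4)[:,:,::-1])
```

```text
t 2.18 pos [0.4559 0.025  0.1004] F [0.8 0.2 0.6] gap 0.0004 slide [ 0.0005 -0.0008  0.0404] turn [0. 0. 0.]
```

View pics/w1.png

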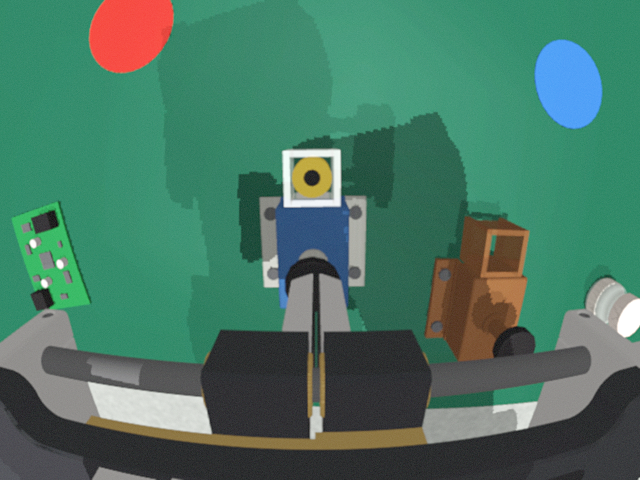

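View pics/s1c.png

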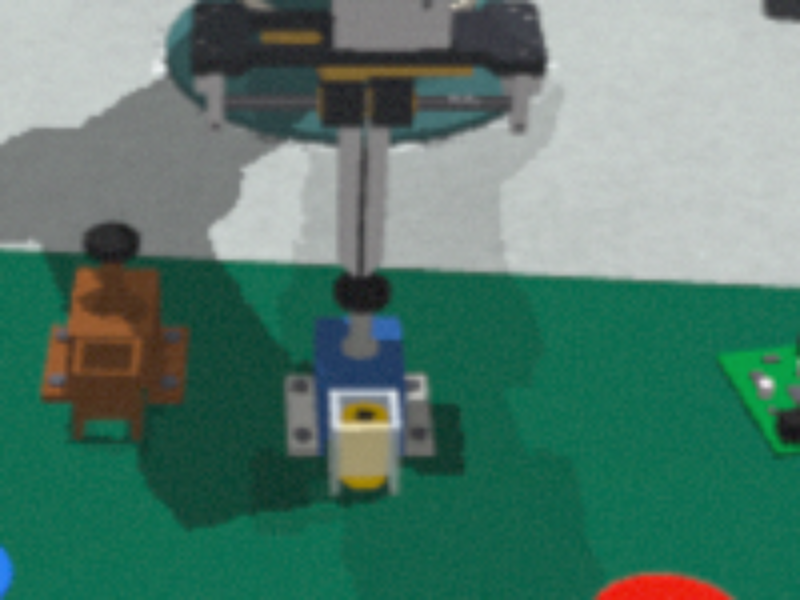

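The wrist view shows the fingertips centred over the black cap, which is just visible at about (315,268). The scene crop agrees, so I press slowly.

>>> step_arm --commands '[{"slide":[0.0005,-0.0005,0.008],"turn":[0,0,0],"fingers":1},{"slide":[0.0005,-0.0005,0.011],"turn":[0,0,0],"fingers":1},{"slide":[0.0005,-0.0005,0.0135],"turn":[0,0,0],"fingers":1},{"slide":[0.0005,-0.0005,0.016],"turn":[0,0,0],"fingers":1},{"slide":[0.0005,-0.0005,0.0185],"turn":[0,0,0],"fingers":1},{"slide":[0.0005,-0.0005,0.021],"turn":[0,0,0],"fingers":1},{"slide":[0.0005,-0.0005,0.0235],"turn":[0,0,0],"fingers":1},{"slide":[0.0005,-0.0005,0.026],"turn":[0,0,0],"fingers":1},{"slide":[0.0005,-0.0005,0.0285],"turn":[0,0,0],"fingers":1},{"slide":[0.0005,-0.0005,0.031],"turn":[0,0,0],"fingers":1},{"slide":[0.0005,-0.0005,0.0335],"turn":[0,0,0],"fingers":1},{"slide":[0.0005,-0.0005,0.036],"turn":[0,0,0],"fingers":1},{"slide":[0.0005,-0.0005,0.0385],"turn":[0,0,0],"fingers":1},{"slide":[0.0005,-0.0005,0.0405],"turn":[0,0,0],"fingers":1},{"slide":[0.0005,-0.0005,0.0415],"turn":[0,0,0],"fingers":1},{"slide":[0.0005,-0.0005,0.0415],"turn":[0,0,0],"fingers":1}]'

```text
time: 3.62
tool_pos: [0.457, 0.0265, 0.0587]
ee_rot: [[0.996, 0.091, -0.0], [0.091, -0.996, 0.0], [-0.0, -0.0, -1.0]]
wrist_force: [2.6, -2.1, 4.1]
finger_gap: 0.0006
```

>>> step_arm --commands '[{"slide":[0,0,0.0007],"turn":[0,0,0],"fingers":1},{"slide":[0,0,0.0014],"turn":[0,0,0],"fingers":1},{"slide":[0,0,0.0014],"turn":[0,0,0],"fingers":1}]'

```text
time: 3.87
tool_pos: [0.4573, 0.0265, 0.058]
ee_rot: [[0.996, 0.091, 0.0], [0.091, -0.996, -0.0], [0.0, 0.0, -1.0]]
wrist_force: [-2.7, -2.2, 18.0]
finger_gap: 0.0001
```

The force rose to 18 N at z = 0.058, so the plunger is on its stop. Now I release it straight up.

>>> step_arm --commands '[{"slide":[0,0,-0.01],"turn":[0,0,0],"fingers":1},{"slide":[0,0,-0.022],"turn":[0,0,0],"fingers":1},{"slide":[0,0,-0.04],"turn":[0,0,0],"fingers":1},{"slide":[0,0,-0.065],"turn":[0,0,0],"fingers":1},{"slide":[0,0,-0.1],"turn":[0,0,0],"fingers":1},{"slide":[0,0,-0.1],"turn":[0,0,0],"fingers":1}]'

```text
time: 4.37
tool_pos: [0.4587, 0.0271, 0.1623]
ee_rot: [[0.996, 0.091, 0.005], [0.091, -0.996, 0.0], [0.005, 0.0, -1.0]]
wrist_force: [1.2, 0.1, 1.1]
finger_gap: 0.0003
```

Run:
```python
from h import *
t=snap('top','t2.png');s=snap('scene','s2.png')
cv2.imwrite('pics/s2c.png',cv2.resize(s[120:270,200:400],None,fx=4,fy=4)[:,:,::-1])
c,st=blob(s,lambda r,g,b:(r>150)&(g>120)&(b<110),(300,235,400,290));print('scene',c,st,unproj('scene',c,.008))
c,st=blob(t,lambda r,g,b:(r>150)&(g>120)&(b<110),(280,240,370,303));print('top',c,st,unproj('top',c,.01))
```

```text
scene [341.82178218 252.42574257] [336 247  13  11 101] [0.56790172 0.03744398 0.008     ]
top [313.55244755 275.20979021] [307 269  14  14 143] [0.56868344 0.03786135 0.01      ]
```

View pics/s2c.png

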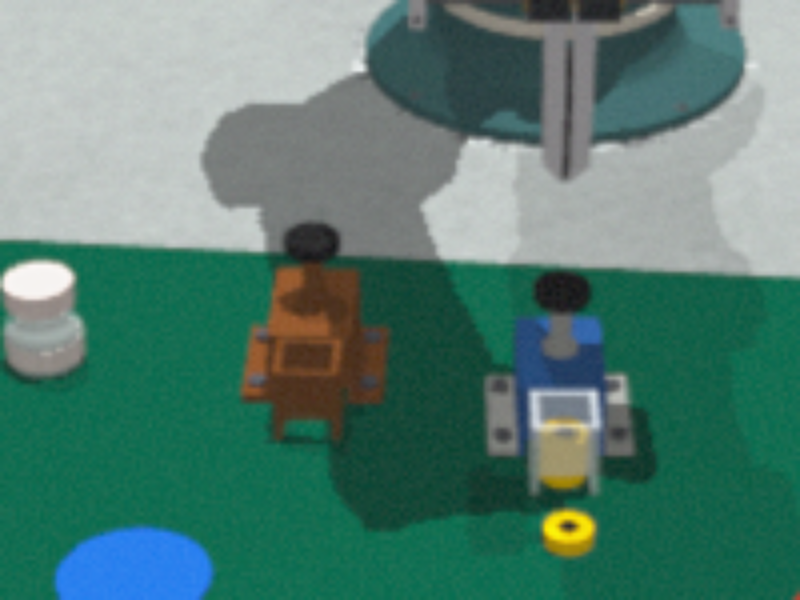

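View pics/t2.png

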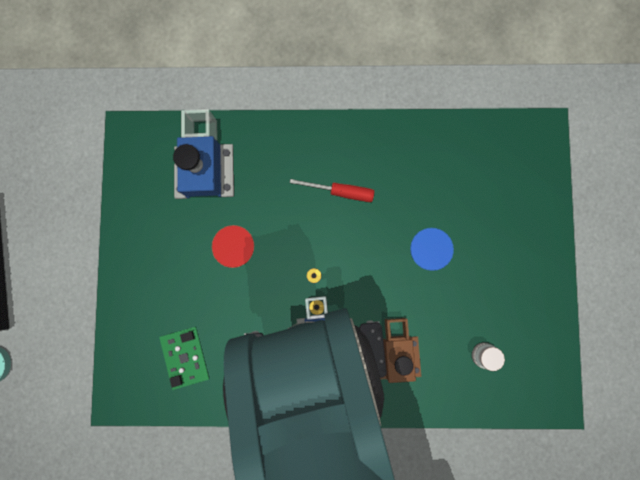

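One choke came out at (0.569,0.0375), the plunger is back up, and the others stayed in the magazine. The push heading to the pad is -77.6° over 0.227 m. I'll straddle the rear of the choke with two slightly parted fingertips for a stable push.

Run:
```python
from h import *
go((.558,.0863,.162),-77.6)
```

```text
t 4.47 pos [0.4571 0.0264 0.1583] F [0.4 0.3 0.2] gap 0.0006 slide [ 0.106  -0.0505 -0.0036] turn [-2.000e-02 -7.000e-02  8.279e+01]
```

>>> step_arm --commands '[{"slide":[0.03,-0.02,-0.01],"turn":[0,0,7],"fingers":0.81},{"slide":[0.06,-0.035,-0.01],"turn":[0,0,14],"fingers":0.81},{"slide":[0.09,-0.045,-0.01],"turn":[0,0,21],"fingers":0.81},{"slide":[0.106,-0.0505,-0.01],"turn":[0,0,28],"fingers":0.81},{"slide":[0.106,-0.0505,-0.01],"turn":[0,0,35],"fingers":0.81},{"slide":[0.106,-0.0505,-0.01],"turn":[0,0,42],"fingers":0.81},{"slide":[0.106,-0.0505,-0.01],"turn":[0,0,49],"fingers":0.81},{"slide":[0.106,-0.0505,-0.01],"turn":[0,0,56],"fingers":0.81},{"slide":[0.106,-0.0505,-0.01],"turn":[0,0,63],"fingers":0.81},{"slide":[0.106,-0.0505,-0.01],"turn":[0,0,70],"fingers":0.81},{"slide":[0.106,-0.0505,-0.01],"turn":[0,0,77],"fingers":0.81},{"slide":[0.106,-0.0505,-0.01],"turn":[0,0,82.8],"fingers":0.81},{"slide":[0.106,-0.0505,-0.01],"turn":[0,0,82.8],"fingers":0.81},{"slide":[0.106,-0.0505,-0.01],"turn":[0,0,82.8],"fingers":0.81}]'

```text
time: 5.63
tool_pos: [0.5549, 0.085, 0.1615]
ee_rot: [[0.351, -0.936, -0.021], [-0.936, -0.351, -0.003], [-0.004, 0.021, -1.0]]
wrist_force: [-0.3, 0.5, -1.1]
finger_gap: 0.0178
```

Run:
```python
from h import *
go((.558,.0863,.005),-77.6)
```

```text
t 5.63 pos [0.5549 0.085  0.1615] F [-0.3  0.5 -1.1] gap 0.0178 slide [ 0.0006 -0.0067  0.1563] turn [1.23 0.16 8.14]
```

>>> step_arm --commands '[{"slide":[0,0,0],"turn":[0,0,0],"fingers":0.81},{"slide":[0,0,0],"turn":[0,0,0],"fingers":0.81}]'

```text
time: 5.8
tool_pos: [0.5548, 0.0863, 0.1612]
ee_rot: [[0.357, -0.934, -0.022], [-0.934, -0.357, -0.004], [-0.004, 0.022, -1.0]]
wrist_force: [0.9, 0.1, 0.6]
finger_gap: 0.018
```

Run:
```python
from h import *
go((.558,.0863,.005),-77.6)
```

```text
t 5.8 pos [0.5548 0.0863 0.1612] F [0.9 0.1 0.6] gap 0.018 slide [ 0.0017 -0.0064  0.1561] turn [1.27 0.11 8.52]
```

Run:
```python
from h import *
print(env.read_state()['qpos'].round(1))
```

```text
[ -31.9   22.3   25.1  103.9  -10.9   57.5 -161.4]
```

>>> step_arm --commands '[{"slide":[0.0017,-0.0064,0],"turn":[1.27,0.1,8.5],"fingers":0.81},{"slide":[0.0017,-0.0064,0],"turn":[1.27,0.1,8.5],"fingers":0.81},{"slide":[0.0017,-0.0064,0],"turn":[1.27,0.1,8.5],"fingers":0.81},{"slide":[0.0017,-0.0064,0],"turn":[1.27,0.1,8.5],"fingers":0.81}]'

```text
time: 6.13
tool_pos: [0.5617, 0.0859, 0.1611]
ee_rot: [[0.212, -0.977, -0.0], [-0.977, -0.212, 0.001], [-0.001, -0.0, -1.0]]
wrist_force: [-0.3, 0.7, -0.3]
finger_gap: 0.0178
```

Run:
```python
from h import *
go((.558,.0863,.005),-77.6)
print(env.read_state()['qpos'].round(1))
```

```text
t 6.13 pos [0.5617 0.0859 0.1611] F [-0.3  0.7 -0.3] gap 0.0178 slide [-0.001   0.0036  0.1561] turn [-0.01  0.07 -0.14]
[ -45.    25.9   43.   104.4  -20.7   57.8 -161.3]
```

Joint 7 is at its limit in this heading. Turning the gripper half round gives the same push geometry with margin.

>>> step_arm --commands '[{"slide":[0,0,0],"turn":[0,0,-7],"fingers":0.81},{"slide":[0,0,0],"turn":[0,0,-14],"fingers":0.81},{"slide":[0,0,0],"turn":[0,0,-21],"fingers":0.81},{"slide":[0,0,0],"turn":[0,0,-28],"fingers":0.81},{"slide":[0,0,0],"turn":[0,0,-35],"fingers":0.81},{"slide":[0,0,0],"turn":[0,0,-42],"fingers":0.81},{"slide":[0,0,0],"turn":[0,0,-49],"fingers":0.81},{"slide":[0,0,0],"turn":[0,0,-56],"fingers":0.81},{"slide":[0,0,0],"turn":[0,0,-63],"fingers":0.81},{"slide":[0,0,0],"turn":[0,0,-70],"fingers":0.81},{"slide":[0,0,0],"turn":[0,0,-77],"fingers":0.81},{"slide":[0,0,0],"turn":[0,0,-84],"fingers":0.81},{"slide":[0,0,0],"turn":[0,0,-91],"fingers":0.81},{"slide":[0,0,0],"turn":[0,0,-98],"fingers":0.81},{"slide":[0,0,0],"turn":[0,0,-105],"fingers":0.81},{"slide":[0,0,0],"turn":[0,0,-112],"fingers":0.81},{"slide":[0,0,0],"turn":[0,0,-119],"fingers":0.81},{"slide":[0,0,0],"turn":[0,0,-126],"fingers":0.81},{"slide":[0,0,0],"turn":[0,0,-133],"fingers":0.81},{"slide":[0,0,0],"turn":[0,0,-140],"fingers":0.81}]'

```text
time: 7.8
tool_pos: [0.5622, 0.0856, 0.1624]
ee_rot: [[0.459, 0.888, 0.002], [0.888, -0.459, 0.003], [0.003, 0.001, -1.0]]
wrist_force: [-0.9, -0.7, -0.1]
finger_gap: 0.0174
```

Run:
```python
from h import *
go((.558,.0863,.155),102.4)
print(env.read_state()['qpos'].round(1))
```

```text
t 7.8 pos [0.5622 0.0856 0.1624] F [-0.9 -0.7 -0.1] gap 0.0174 slide [-0.0013 -0.0041  0.0074] turn [  0.11  -0.17 -39.73]
[-21.9  21.   12.8 103.6  -5.6  55.8 -34.2]
```

>>> step_arm --commands '[{"slide":[-0.001,-0.004,0.005],"turn":[0,0,-7],"fingers":0.81},{"slide":[-0.001,-0.004,0.005],"turn":[0,0,-14],"fingers":0.81},{"slide":[-0.001,-0.004,0.005],"turn":[0,0,-21],"fingers":0.81},{"slide":[-0.001,-0.004,0.005],"turn":[0,0,-28],"fingers":0.81},{"slide":[-0.001,-0.004,0.005],"turn":[0,0,-35],"fingers":0.81},{"slide":[-0.001,-0.004,0.005],"turn":[0,0,-40],"fingers":0.81},{"slide":[-0.001,-0.004,0.005],"turn":[0,0,-40],"fingers":0.81},{"slide":[-0.001,-0.004,0.005],"turn":[0,0,-40],"fingers":0.81}]'

```text
time: 8.47
tool_pos: [0.5584, 0.0864, 0.1575]
ee_rot: [[-0.209, 0.978, 0.002], [0.978, 0.209, 0.003], [0.002, 0.003, -1.0]]
wrist_force: [0.7, -0.4, 0.1]
finger_gap: 0.0174
```

Run:
```python
from h import *
go((.558,.0863,.005),102.4)
print(env.read_state()['qpos'].round(1))
```

```text
t 8.47 pos [0.5584 0.0864 0.1575] F [ 0.7 -0.4  0.1] gap 0.0174 slide [-0.0004 -0.0008  0.1525] turn [ 0.17 -0.12 -0.33]
[-16.1  20.7   5.3 104.2  -2.4  55.1   2.3]
```

Heading is good. Now I descend behind the choke to z = 0.005.

>>> step_arm --commands '[{"slide":[0,-0.001,0.035],"turn":[0,0,0],"fingers":0.81},{"slide":[0,-0.001,0.07],"turn":[0,0,0],"fingers":0.81},{"slide":[0,-0.001,0.1],"turn":[0,0,0],"fingers":0.81},{"slide":[0,-0.001,0.125],"turn":[0,0,0],"fingers":0.81},{"slide":[0,-0.001,0.14],"turn":[0,0,0],"fingers":0.81},{"slide":[0,-0.001,0.148],"turn":[0,0,0],"fingers":0.81},{"slide":[0,-0.001,0.152],"turn":[0,0,0],"fingers":0.81},{"slide":[0,-0.001,0.152],"turn":[0,0,0],"fingers":0.81},{"slide":[0,-0.001,0.152],"turn":[0,0,0],"fingers":0.81}]'

```text
time: 9.22
tool_pos: [0.5583, 0.0871, 0.0063]
ee_rot: [[-0.211, 0.978, 0.003], [0.978, 0.21, 0.003], [0.002, 0.004, -1.0]]
wrist_force: [-0.2, 0.0, 0.0]
finger_gap: 0.0178
```

Run:
```python
from h import *
go((.6177+.019*-.2147,-.1845+.019*.9767,.005),102.4)
s=snap('scene','s3.png')
cv2.imwrite('pics/s3c.png',cv2.resize(s[150:300,200:400],None,fx=4,fy=4)[:,:,::-1])
c,st=blob(s,lambda r,g,b:(r>150)&(g>120)&(b<110),(300,240,400,290));print('scene',c,st,unproj('scene',c,.008))
```

```text
t 9.22 pos [0.5583 0.0871 0.0063] F [-0.2  0.   0. ] gap 0.0178 slide [-0.259   0.0008  0.0008] turn [ 0.22 -0.1  -0.25]
scene [341.7032967  253.07692308] [336 248  12  11  91] [0.57015288 0.03730867 0.008     ]
```

View pics/s3c.png

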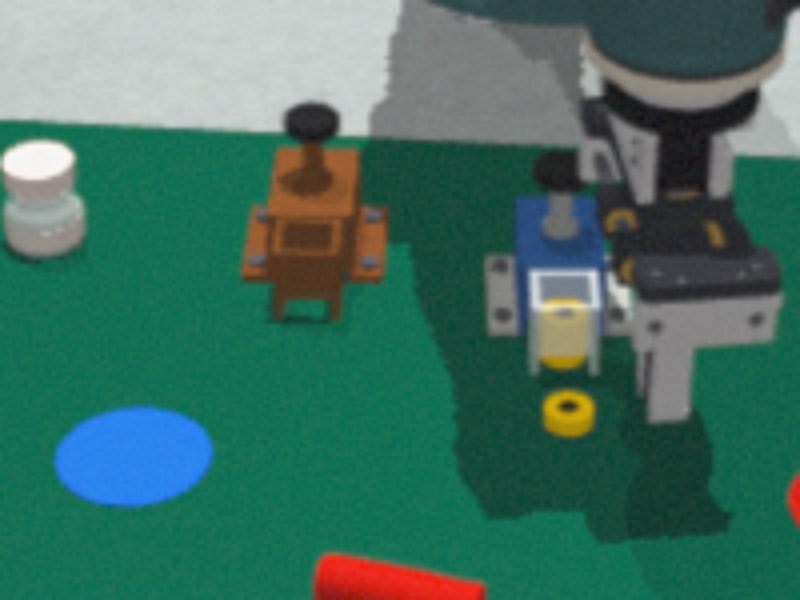

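>>> step_arm --commands '[{"slide":[-0.01,0,0.001],"turn":[0,0,0],"fingers":0.81},{"slide":[-0.02,0,0.001],"turn":[0,0,0],"fingers":0.81},{"slide":[-0.025,0,0.001],"turn":[0,0,0],"fingers":0.81},{"slide":[-0.028,0,0.001],"turn":[0,0,0],"fingers":0.81},{"slide":[-0.031,0,0.001],"turn":[0,0,0],"fingers":0.81},{"slide":[-0.034,0,0.001],"turn":[0,0,0],"fingers":0.81},{"slide":[-0.037,0,0.001],"turn":[0,0,0],"fingers":0.81},{"slide":[-0.042,0,0.001],"turn":[0,0,0],"fingers":0.81},{"slide":[-0.048,0,0.001],"turn":[0,0,0],"fingers":0.81},{"slide":[-0.055,0,0.001],"turn":[0,0,0],"fingers":0.81},{"slide":[-0.062,0,0.001],"turn":[0,0,0],"fingers":0.81},{"slide":[-0.069,0,0.001],"turn":[0,0,0],"fingers":0.81},{"slide":[-0.076,0,0.001],"turn":[0,0,0],"fingers":0.81},{"slide":[-0.083,0,0.001],"turn":[0,0,0],"fingers":0.81},{"slide":[-0.09,0,0.001],"turn":[0,0,0],"fingers":0.81},{"slide":[-0.096,0,0.001],"turn":[0,0,0],"fingers":0.81},{"slide":[-0.1,0,0.001],"turn":[0,0,0],"fingers":0.81},{"slide":[-0.1,0,0.001],"turn":[0,0,0],"fingers":0.81}]'

```text
time: 10.77
tool_pos: [0.579, -0.012, 0.0042]
ee_rot: [[-0.21, 0.978, 0.002], [0.978, 0.21, 0.002], [0.001, 0.003, -1.0]]
wrist_force: [-0.1, 0.7, 0.2]
finger_gap: 0.018
```

Run:
```python
from h import *
go((.6177+.019*-.2147,-.1845+.019*.9767,.005),102.4)
s=snap('scene','s4.png')
cv2.imwrite('pics/s4c.png',cv2.resize(s[150:300,200:400],None,fx=4,fy=4)[:,:,::-1])
c,st=blob(s,lambda r,g,b:(r>150)&(g>120)&(b<110),(230,245,400,290));print('scene',c,st,unproj('scene',c,.008))
```

```text
t 10.77 pos [ 0.579  -0.012   0.0042] F [-0.1  0.7  0.2] gap 0.018 slide [-0.1578  0.0015 -0.001 ] turn [ 0.15 -0.07 -0.28]
scene [307.8028169  256.11267606] [303 251  11  11  71] [ 0.58659997 -0.03246663  0.008     ]
```

View pics/s4c.png

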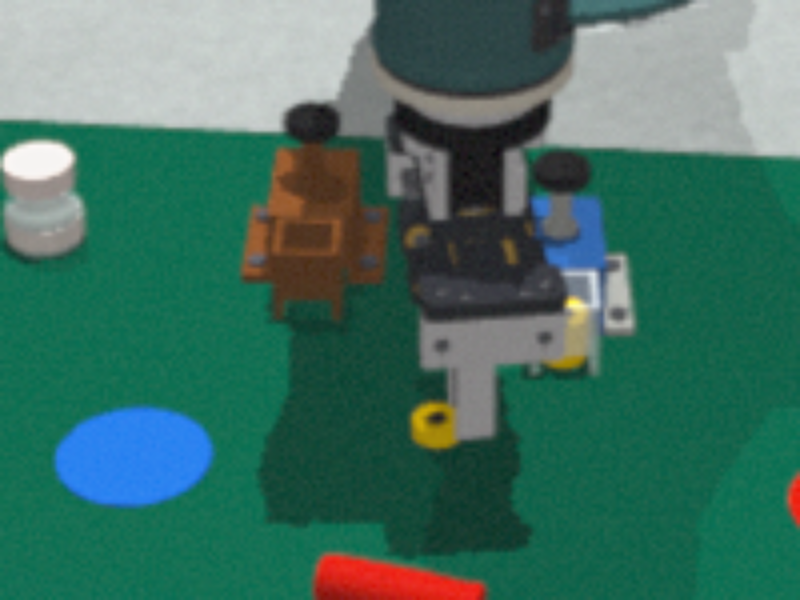

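The choke rides in front of the fingers, with its visible edge at (308,256) in the full image. I continue to the pad and slow down at the end.

>>> step_arm --commands '[{"slide":[-0.004,0,0],"turn":[0,0,0],"fingers":0.81},{"slide":[-0.01,0,0],"turn":[0,0,0],"fingers":0.81},{"slide":[-0.018,0,0],"turn":[0,0,0],"fingers":0.81},{"slide":[-0.027,0,0],"turn":[0,0,0],"fingers":0.81},{"slide":[-0.036,0.0005,0],"turn":[0,0,0],"fingers":0.81},{"slide":[-0.045,0.0005,0],"turn":[0,0,0],"fingers":0.81},{"slide":[-0.054,0.0005,0],"turn":[0,0,0],"fingers":0.81},{"slide":[-0.063,0.0005,0],"turn":[0,0,0],"fingers":0.81},{"slide":[-0.072,0.001,0],"turn":[0,0,0],"fingers":0.81},{"slide":[-0.081,0.001,0],"turn":[0,0,0],"fingers":0.81},{"slide":[-0.09,0.001,0],"turn":[0,0,0],"fingers":0.81},{"slide":[-0.099,0.001,0],"turn":[0,0,0],"fingers":0.81},{"slide":[-0.108,0.001,0],"turn":[0,0,0],"fingers":0.81},{"slide":[-0.117,0.0015,0],"turn":[0,0,0],"fingers":0.81},{"slide":[-0.126,0.0015,0],"turn":[0,0,0],"fingers":0.81},{"slide":[-0.135,0.0015,0],"turn":[0,0,0],"fingers":0.81},{"slide":[-0.143,0.0015,0],"turn":[0,0,0],"fingers":0.81},{"slide":[-0.15,0.0015,0],"turn":[0,0,0],"fingers":0.81},{"slide":[-0.155,0.0015,0],"turn":[0,0,0],"fingers":0.81},{"slide":[-0.158,0.0015,0],"turn":[0,0,0],"fingers":0.81}]'

```text
time: 12.48
tool_pos: [0.6138, -0.1657, 0.0039]
ee_rot: [[-0.211, 0.978, 0.002], [0.978, 0.211, 0.002], [0.001, 0.003, -1.0]]
wrist_force: [-0.2, 0.4, 0.6]
finger_gap: 0.0177
```

>>> step_arm --commands '[{"slide":[0,0,0],"turn":[0,0,0],"fingers":0.81},{"slide":[0.01,0,0],"turn":[0,0,0],"fingers":0.81},{"slide":[0.03,0,0],"turn":[0,0,0],"fingers":0.81},{"slide":[0.05,0,-0.01],"turn":[0,0,0],"fingers":0.81},{"slide":[0.05,0,-0.05],"turn":[0,0,0],"fingers":0.81},{"slide":[0.05,0,-0.09],"turn":[0,0,0],"fingers":0.81},{"slide":[0.05,0,-0.13],"turn":[0,0,0],"fingers":0.81},{"slide":[0.05,0,-0.17],"turn":[0,0,0],"fingers":0.81},{"slide":[0.05,0,-0.2],"turn":[0,0,0],"fingers":0.81},{"slide":[0.05,0,-0.2],"turn":[0,0,0],"fingers":0.81}]'

```text
time: 13.32
tool_pos: [0.605, -0.1155, 0.2107]
ee_rot: [[-0.212, 0.977, 0.011], [0.977, 0.212, 0.001], [-0.001, 0.011, -1.0]]
wrist_force: [-0.2, -0.0, -0.6]
finger_gap: 0.0181
```

Run:
```python
from h import *
go((.5,-.1,.2))
s=snap('scene','s5.png');t=snap('top','t5.png')
Y=lambda r,g,b:(r>150)&(g>120)&(b<110)
c,st=blob(s,Y,(200,240,280,290));print('scene',c,st,unproj('scene',c,.008))
try:
  c,st=blob(t,Y,(390,210,470,290));print('top',c,st,unproj('top',c,.01))
except Exception as e: print(e)
```

```text
t 13.32 pos [ 0.605  -0.1155  0.2107] F [-0.2 -0.  -0.6] gap 0.0181 slide [ 0.0374 -0.0995  0.0096] turn [0. 0. 0.]
scene [232.81521739 262.22826087] [227 257  12  11  92] [ 0.62026482 -0.18390915  0.008     ]
attempt to get argmax of an empty sequence
```

View pics/s5.png

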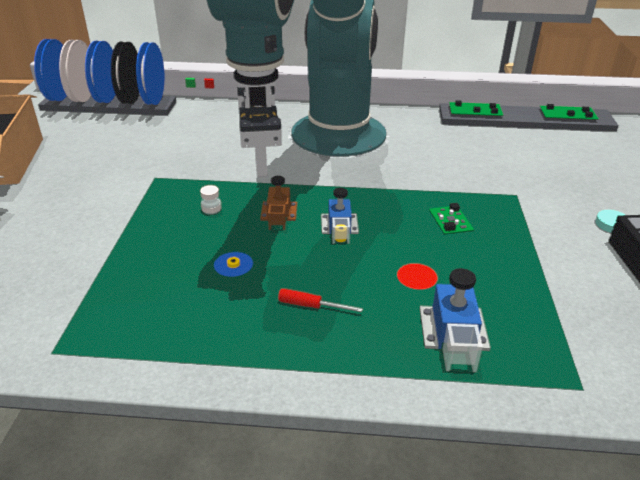

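View pics/t5.png

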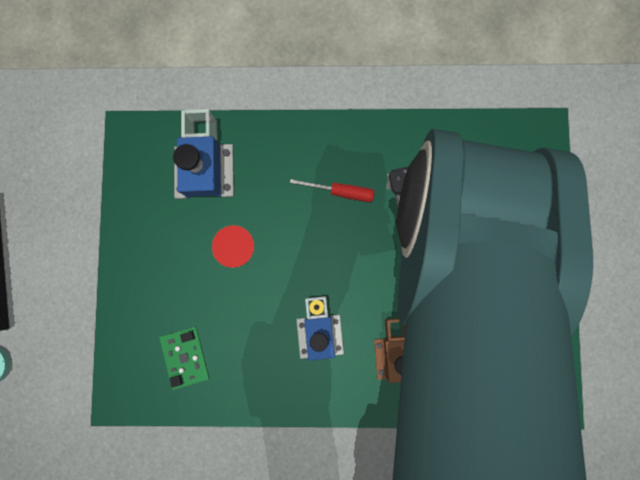

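The scene view shows the choke centred on the blue pad at (233,262), within about 3 mm. The plunger is up, the bystanders are unmoved, and the arm is clear at 0.21 m. I'm handing the job in.

Run:
```python
from h import *
print(env.close_job())
```

```text
the job is handed in; nothing more can be done
None
```

I pressed the small blue feeder's plunger once, slowly, to its stop (18 N at z = 0.058 m). One choke came out and the plunger sprang back. I then pushed that choke flat along the bench with two slightly parted fingertips onto the blue pad, and handed the job in at about 13.4 s.

**Last checks:** The scene camera put the choke at (0.620, -0.184), about 3 mm from the pad centre at (0.618, -0.185), so it lies wholly on the spot. The other chokes are in the magazine, the plunger is up, and the jar, board and screwdriver look unmoved. The arm finished clear of everything, with the TCP at 0.21 m.

**Failed or disagreed:** The final top view of the pad was blocked by the arm, so that last position comes from one camera only. The first gripper heading ran joint 7 onto its range limit (-161.4° to -161.3°, limit -161.83°), so I turned the gripper half round before pushing.

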